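# Index the filling carousel and start the pump

## Task

Push the filling carousel round by its paddle arms until the open bottle stands with its mouth right under the filling nozzle, and leave it there. Only then press the pump's start button down and let it spring back. Lift nothing, keep your hands off the three bottles on the carousel, and leave the other things on the table where they are.

Things in the scene. Friction and masses are not known exactly. Their poses are not given: they have to be found in the camera images.
- open_bottle: the open amber wide-mouth bottle, without cap: foot 48 mm diameter, 85 mm tall, round mouth 29 mm inner diameter; stands loose (90 g) in one of the carousel's three nests. Origin: centre of its underside, 36 mm above the table; z up along its axis, which passes through the mouth's centre
- nozzle_tip (a point): lower end of the thin steel filling nozzle (8 mm diameter), 150 mm above the table and 78 mm from the carousel's axis, so that each nest can be turned to stand below it. It hangs from a fixed boom (14 mm wide, 194 to 216 mm above the table) reaching inwards from a white column 22 mm square, which stands outside the paddles' sweep at 171 to 193 mm from its axis, on the side away from the robot (up to 30 degrees to either side)
- hub (a point): top centre of the carousel's hub, on its vertical turning axis, 72 mm above the table. The carousel is an aluminium disc, 216 mm diameter, top 36 mm above the table, with three open white nests 120 degrees apart, 78 mm from the axis (rims 16 mm above the disc), and three radial paddle arms midway between the nests. Beneath it lies a fixed round base; paddles sweep clear of the column, to 155 mm from the axis
- paddle0 (a point): middle of the top edge of one of the three equal white paddles, 130 mm from the axis and 80 mm above the table. A paddle is an upright plate 8 mm thick, standing radially from 105 to 155 mm from the axis, from 34 to 80 mm above the table, free on both sides and clear of the table below it; it is the place to push. About 2 N across a paddle turns the carousel
- paddle1 (a point): middle of the top edge of one of the three equal white paddles, 130 mm from the axis and 80 mm above the table. A paddle is an upright plate 8 mm thick, standing radially from 105 to 155 mm from the axis, from 34 to 80 mm above the table, free on both sides and clear of the table below it; it is the place to push. About 2 N across a paddle turns the carousel
- paddle2 (a point): middle of the top edge of one of the three equal white paddles, 130 mm from the axis and 80 mm above the table. A paddle is an upright plate 8 mm thick, standing radially from 105 to 155 mm from the axis, from 34 to 80 mm above the table, free on both sides and clear of the table below it; it is the place to push. About 2 N across a paddle turns the carousel
- carousel (a joint): angle of the carousel from its start (rad), 0 at the start, growing anticlockwise seen from above; it turns both ways with stops only after a full turn (6.28 each way), drags a little and stays where it is left
- dropper_bottle: amber bottle closed by a long dropper top, 104 mm tall, foot 48 mm diameter; stands loose in another nest. Origin: centre of its underside
- lidded_jar: low closed amber jar with black lid, 44 mm tall, 48 mm diameter; stands loose in the third nest. Origin: centre of its underside
- start_top (a point): top centre of the start button, a white round cap 28 mm diameter on a grey collar, on top of the white pump box (120 x 110 x 65 mm, with a grey raised part to 95 mm at its back, beginning about 37 mm behind the button's centre); presses straight down, 6 mm travel. The pump box stands to the left or to the right of the carousel, a flat white scale stands on the other side
- start (a joint): travel of the start button (m): 0 up, 0.006 fully down (4 N); springs back when released
- mortar: bystander: white mortar, 68 mm diameter, 34 mm tall, with a pestle (to 63 mm); origin under its centre
- small_bottle: bystander: capped bottle, 36 mm diameter, 75 mm tall; origin under its centre
- measuring_cylinder: bystander: glass measuring cylinder, foot 52 mm, tube 22 mm diameter, 136 mm tall; origin under its centre
- tall_bottle: bystander: white capped bottle, 72 mm diameter, 190 mm tall; origin under its centre
- beaker: bystander: glass beaker, 90 mm diameter, 110 mm tall; origin under its centre
Things that resemble listed ones, but are neither listed nor needed, are in the scene too. Leave any blue look-alike of the part that bears start_top alone.

How it is judged:
By the outcome, as a careful person would: the job done as asked, in the order asked, and still so for the second after the job is handed in, with the robot touching nothing.
It also fails if it takes over 72 s, if anything falls off the work surface, if the arm or the gripper's body presses on something with over 40 N, if the wrist force passes 120 N, or if a joint passes its speed limit or range.

## Robot

A 6-joint arm with a two-finger parallel gripper is mounted at the origin on the work surface. World frame = base frame: x ahead of the robot, y to its left, z up, the work surface at z = 0. Lengths are in m, angles in rad, forces in N, time in s.
With the tool pointing down it reaches from about 0.325 to 0.9 m from the base axis. Payload 6.1 kg.
Tool frame: the origin (TCP) lies midway between the tips of the shut fingers; the grasp point (between the pads) lies 19 mm behind it (manip.pinch_z is the z of the grasp point in the tool frame, in m); z points along the fingers, x is the direction in which the jaws open and shut, and the axes are right-handed (so a half turn about z gives the same grasp; the last joint's range is limited). The gripper opens to 85 mm and grips with 20 to 120 N. Pads are 22 mm wide; open, the fingers measure 114 mm over their backs; the gripper's body (76 mm by 85 mm) begins 54 mm behind the grasp point. The pads swing forward as they close: fully open they stand 13 mm farther back than shut.
Start: joints at [0.997, 0.22, 1.526, -0, 1.395, -0.126], TCP at [0.271, 0.563, 0.231] pointing down, gripper open.
Joint ranges: [-2.98, 2.98], [-0.91, 2.08], [0.09, 2.57], [-1.24, 4.39], [0.2, 2.65], [-2.68, 2.68]. Speed limits (rad/s): [2.57, 2.57, 3.01, 3.14, 3.14, 3.14].

## Interface

Orientations are given as a 3x3 rotation matrix whose columns are the frame's x, y, z axes.
In Python, from workcell import manip gives the robot as it stands. The module is installed in compiled form; this text tells all that it offers.
- The arm moves only by the shell command python3 -m inch 'ROWS' [FORCE]. ROWS is JSON, a list of rows, each an object of numbers: "claw": the opening, from 0 (shut) to 1 (fully open); "dx", "dy", "dz": the shift along the world's x, y, z each as a share of 0.05 m, from -1 to 1; "roll": the turn about the world's z as a share of pi/4 rad, from -1 to 1. A call has 1 to 20 rows; each row shifts and turns the pose as measured when the row begins; what a row does not reach is not made up. A row lasts 1/12 s, in which the tool goes at most 41.7 mm and 7.16 degrees, less where a joint would pass 70% of its speed; a pose out of reach is approached as far as the arm can. A call with a number of a shift or a turn outside -1 to 1 is refused whole. A call with a gripper value outside its range is refused whole. The fingers move at their own pace and stop on an object; FORCE is the grip in N (left out, the last holds). Time passes only in rows, so rows that do not move let the fingers close. It gives the time, the measured TCP pose, the force and the opening at its end, in the units of the state.
- manip.sense(): the state, without advancing time (a new reading comes with each control period).
- manip.get_image(name): name is "scene" or "top" or "wrist"; returns a dict with "frame" (420x560x3 uint8, blue, green, red), "range_z" (420x560 float32, m along the optical axis (not along the pixel's ray), 0 where there is no reading), "fx", "fy", "cx", "cy" (pixels), "R" (3x3) and "t" (3): a world point X has camera coordinates R X + t; the wrist camera has in their place "hand_eye" (4x4, takes a point from camera to tool coordinates, whose origin is the TCP and whose axes are the tool frame's). Camera axes: x right, y down, z forward; pixel columns grow to the right and rows downward; lengths in m; the calibration is good to about 2 mm. A picture is of the moment at which its call begins: read the wrist's pose just before it.
- manip.hand_in(): hands the job in, once; it reports no verdict.
The state is a dict: "clock": time; "joints": joint angles; "joint_velocities": joint speeds; "effort": joint torques, N m; "tcp_pos": TCP position; "ee_rot": TCP orientation; "wrist_force": force on the tool from outside, world axes, zero at the start; "torque": the same for the moment, N m; "opening": finger opening in m.
Only numpy, scipy, OpenCV 4.12 (cv2) and the standard library are available. Lean on these libraries where they do the work, as an engineer would, in place of code of your own. Each camera call takes 0.05 s, during which the arm holds its last target.

## Working session

There is one attempt and no reset: what is moved stays moved. The work goes in short steps, Python scripts to look and compute and a shell command to move; the robot and the scene stay as the last step left them, time stands still between calls to the robot, and variables do not carry over. Pictures are saved under pics/ and viewed, and the job is handed in when it is done.

```bash
mkdir -p pics; cat > h.py <<'E'
import numpy as np,cv2
from workcell import manip
def grab(n):
    d=manip.get_image(n); return d
def ray_plane(d,u,v,z):
    R=np.array(d["R"]);t=np.array(d["t"])
    c=-R.T@t; r=R.T@np.array([(u-d["cx"])/d["fx"],(v-d["cy"])/d["fy"],1])
    return c+r*(z-c[2])/r[2]
def cloud(d):
    R=np.array(d["R"]);t=np.array(d["t"]);Z=d["range_z"]
    v,u=np.mgrid[:Z.shape[0],:Z.shape[1]]
    P=np.stack([(u-d["cx"])/d["fx"]*Z,(v-d["cy"])/d["fy"]*Z,Z],-1)
    W=(P-t)@R; W[Z==0]=np.nan
    return W
def proj(d,X):
    p=np.array(d["R"])@np.array(X)+np.array(d["t"]); return d["fx"]*p[0]/p[2]+d["cx"],d["fy"]*p[1]/p[2]+d["cy"]
E
python3 - <<'E'
from h import *
import pickle
for n in("scene","top"):
    d=grab(n);pickle.dump(d,open(n+".pkl","wb"));cv2.imwrite(f"pics/{n}0.png",d["frame"])
    print(n,-np.array(d["R"]).T@d["t"])
print(manip.sense())
E
```

```text
scene [1.57182081 0.12065859 0.79792111]
top [0.3187837  0.04343297 1.17968945]
{'clock': 0.1, 'joints': array([ 9.96888956e-01,  2.21167129e-01,  1.52747077e+00,  1.62625333e-05,
        1.39469829e+00, -1.26112962e-01]), 'joint_velocities': array([ 6.44359586e-04, -4.53386249e-03, -9.66445975e-04,  5.67159796e-07,
        1.39413455e-04,  3.51566065e-04]), 'effort': array([ 1.29209569e-03, -4.98241782e+01, -3.90549695e+01, -1.33749636e-04,
        5.69924014e-03,  1.63189117e-05]), 'tcp_pos': array([0.27032663, 0.56292502, 0.23031005]), 'ee_rot': array([[ 4.32980211e-01,  9.01402915e-01, -9.60041283e-04],
       [ 9.01401771e-01, -4.32981211e-01, -1.45550319e-03],
       [-1.72767465e-03, -2.35178836e-04, -9.99998480e-01]]), 'wrist_force': array([-0.05684453, -0.57897942, -0.42856863]), 'torque': array([-0.02610937,  0.00919955, -0.01395099]), 'opening': 0.08545862278516096}
```

View pics/scene0.png

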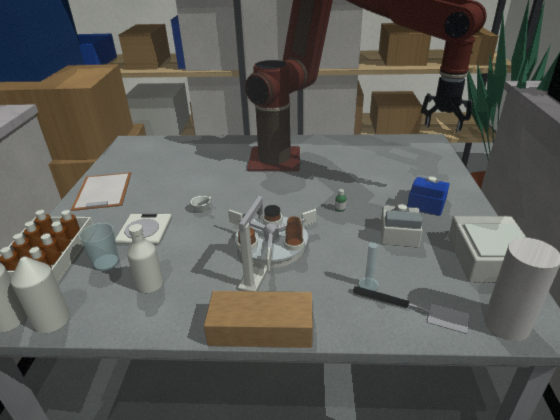

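View pics/top0.png

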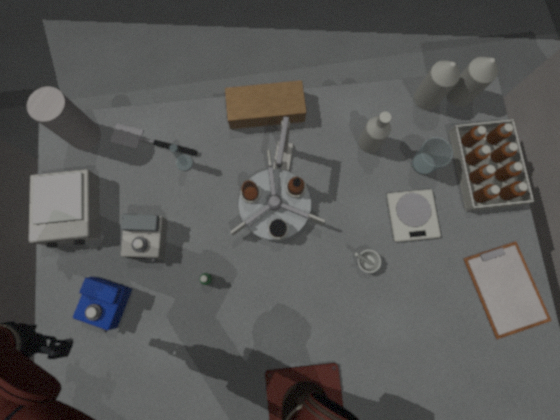

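Top view: carousel near (275,204), column and boom near (284,145), and the white pump with its button at (139,243). The blue look-alike at (93,312) is to be avoided. Next I crop in close.

```bash
python3 - <<'E'
from h import *
import pickle
for n,(a,b,c,e) in {"top":(215,110,345,250),"scene":(215,180,335,300)}.items():
    d=pickle.load(open(n+".pkl","rb"));f=d["frame"][b:e,a:c]
    f=cv2.convertScaleAbs(f,alpha=1.4)
    k=4.2
    cv2.imwrite(f"pics/{n}_crop.png",cv2.resize(f,None,fx=k,fy=k,interpolation=cv2.INTER_CUBIC))
d=pickle.load(open("top.pkl","rb"))
f=cv2.convertScaleAbs(d["frame"][200:330,60:230],alpha=1.3)
cv2.imwrite("pics/pump_crop.png",cv2.resize(f,None,fx=4,fy=4,interpolation=cv2.INTER_CUBIC))
W=cloud(d)
for u,v in [(275,204),(139,243),(139,222),(93,312),(250,190),(297,186),(278,228),(284,160),(284,150),(282,125)]: print(u,v,W[v,u])
for n in("top","scene"):
    d=pickle.load(open(n+".pkl","rb"));print(d["fx"],d["cx"],d["cy"],d["R"])
E
```

```text
275 204 [0.5583693  0.02123699 0.07057669]
139 243 [0.48518484 0.41012787 0.08328056]
139 222 [0.54209901 0.4040232  0.09552145]
93 312 [0.31187813 0.53892823 0.08491966]
250 190 [0.61522863 0.09015568 0.04023423]
297 186 [ 0.59809952 -0.04578266  0.09649432]
278 228 [0.48709688 0.0202547  0.07732768]
284 160 [ 0.70640328 -0.0223106   0.01350307]
284 150 [ 0.73398012 -0.02509972  0.0270003 ]
282 125 [ 0.73974743 -0.01695054  0.20451438]
394.61500955698426 275.1174399855765 205.9366648758615 [[-0.10541065 -0.99442547 -0.00256501]
 [-0.97279396  0.10365211 -0.20719111]
 [ 0.20630199 -0.01934493 -0.97829712]]
427.0571764906526 282.5107472608171 208.39636715995968 [[-0.04288763  0.99875082 -0.02564087]
 [ 0.55219105  0.00230789 -0.83371441]
 [-0.83261377 -0.04991469 -0.55160024]]
```

View pics/top_crop.png

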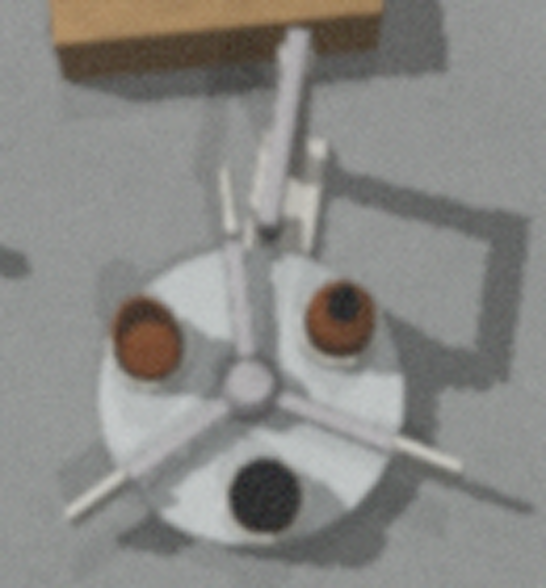

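View pics/scene_crop.png

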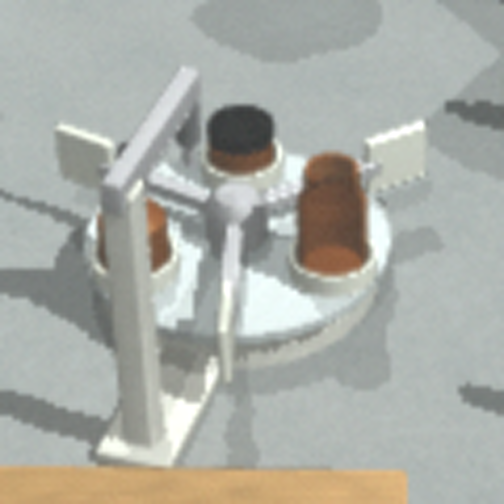

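View pics/pump_crop.png

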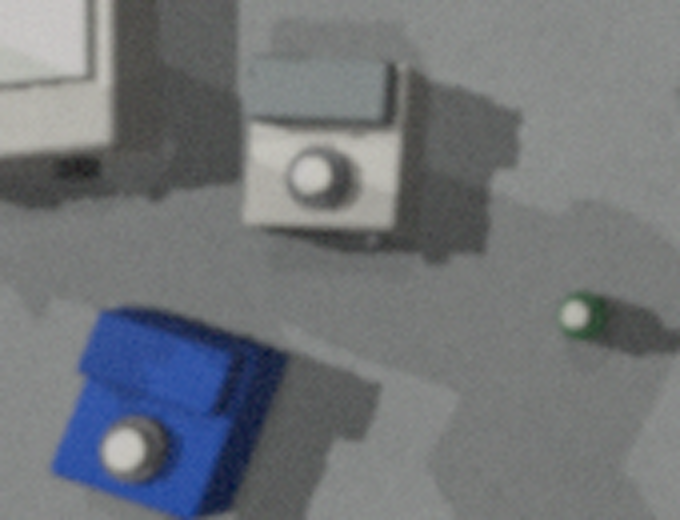

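```bash
python3 - <<'E'
from h import *
import pickle
d=pickle.load(open("top.pkl","rb"))
def c(u,v,z): return ray_plane(d,u/4.2+215-.4,v/4.2+110-.4,z)
H=c(250,385,.072);print("hub",H)
def rep(n,p):
    q=p-H;print(n,p.round(4),"r",np.hypot(q[0],q[1]).round(4),"ang",np.degrees(np.arctan2(q[1],q[0])).round(1))
rep("mouth",c(143,317,.121))
rep("boom in",c(267,222,.216));rep("boom out",c(295,35,.216))
rep("drop",c(344,300,.14));rep("jar",c(265,494,.08))
for n,a in {"padL":(70,517),"padLi":(128,475),"padR":(460,467),"padRi":(398,440),"padT":(222,170),"padTi":(233,235)}.items(): rep(n,c(*a,.08))
W=cloud(d)
# boom points by depth
m=(W[...,2]>.19)&(W[...,2]<.225)&(np.hypot(W[...,0]-H[0],W[...,1]-H[1])<.22)
P=W[m];print(len(P));
ang=np.degrees(np.arctan2(P[:,1]-H[1],P[:,0]-H[0]));r=np.hypot(P[:,0]-H[0],P[:,1]-H[1])
o=np.argsort(r)
for i in o[::max(1,len(o)//12)]: print(P[i].round(3),r[i].round(3),ang[i].round(1))
print(np.median(ang))
# button
f=d["frame"].astype(int);b=(W[...,2]>.07)&(W[...,2]<.09)&(f.min(2)>150);b[:225]=0;b[265:]=0;b[:,:120]=0;b[:,165:]=0
v,u=np.nonzero(b);print(len(u),u.mean(),v.mean(),np.median(W[b],0))
for vv in range(232,256,3): print(vv,[int(1000*x) if x==x else -1 for x in W[vv,122:160:3,2]],f[vv,122:160:3,1])
print(ray_plane(d,138.2,243.3,.083))
# grey raised
for u,v in[(122,217),(158,217),(122,255),(158,255)]:print(W[v,u].round(3))
S=manip.sense();print(S["tcp_pos"])
E
```

```text
hub [0.56632937 0.02292411 0.072     ]
mouth [0.6086 0.0893 0.121 ] r 0.0787 ang 57.5
boom in [0.6341 0.0046 0.216 ] r 0.0702 ang -15.1
boom out [ 0.7537 -0.0258  0.216 ] r 0.1936 ang -14.6
drop [ 0.6009 -0.0425  0.14  ] r 0.074 ang -62.1
jar [0.489  0.0209 0.08  ] r 0.0774 ang -178.5
padL [0.4873 0.1523 0.08  ] r 0.1516 ang 121.4
padLi [0.5116 0.1111 0.08  ] r 0.1038 ang 121.8
padR [ 0.4934 -0.1115  0.08  ] r 0.1529 ang -118.5
padRi [ 0.5161 -0.0723  0.08  ] r 0.1076 ang -117.8
padT [0.7198 0.0264 0.08  ] r 0.1535 ang 1.3
padTi [0.6718 0.0236 0.08  ] r 0.1054 ang 0.4
300
[0.634 0.005 0.205] 0.07 -14.8
[0.642 0.004 0.213] 0.078 -13.9
[0.652 0.001 0.222] 0.088 -14.6
[ 0.664 -0.001  0.216] 0.101 -13.6
[ 0.676 -0.007  0.214] 0.113 -15.4
[ 0.685 -0.013  0.216] 0.124 -17.0
[ 0.695 -0.02   0.216] 0.136 -18.3
[ 0.708 -0.024  0.212] 0.149 -18.3
[ 0.722 -0.017  0.22 ] 0.16 -14.5
[ 0.734 -0.024  0.216] 0.174 -15.7
[ 0.74  -0.025  0.216] 0.18 -15.4
[ 0.748 -0.028  0.215] 0.189 -15.7
-15.8698944712417
1 136.0 242.0 [0.48861706 0.41780004 0.08491397]
232 [2, 66, 67, 65, 65, 64, 65, 66, 68, 63, 66
[... 288 characters left out ...]
[60, 67, 65, 67, 87, 88, 87, 82, 79, 71, 66, 62, 64] [122 135 142 132 134 152 145  73  66 115 144 141 129]
244 [66, 62, 66, 64, 84, 87, 90, 84, 75, 65, 65, 64, 63] [129 132 132 113 145 149 148  76  55 102 141 142 128]
247 [69, 64, 67, 60, 77, 89, 82, 76, 71, 63, 65, 62, 63] [128 131 131 119 108 129 106  56  54  91 127 135 119]
250 [69, 65, 63, 63, 62, 78, 79, 72, 68, 66, 69, 61, 67] [128 131 130 127  99  79  75  60  78 114 123 125  99]
253 [64, 67, 64, 67, 63, 66, 64, 67, 65, 66, 65, 65, 63] [131 132 132 127 127 119 117 112 124 126 125 126  94]
[0.48462357 0.41246986 0.083     ]
[0.562 0.452 0.094]
[0.553 0.354 0.084]
[0.459 0.466 0.063]
[0.448 0.364 0.065]
[0.27032663 0.56292502 0.23031005]
```

Candidates for the open bottle, in top-view pixels:
- **(250,190):** open amber, no cap. I choose this one.
- **(297,186):** dropper bottle.
- **(278,228):** jar with black lid.
- **Crate at (495,165):** amber bottles, not on the carousel.

Candidates for the button are the white pump at (138,243), which I choose, and the blue look-alike at (93,312), which I leave alone. The crops confirm both choices.

The carousel has to turn about 73–75° clockwise. I will straddle the left paddle (121°) with the fingers part open and push it round.

```bash
python3 -m inch '[{"claw":0.5,"dx":0.2,"dy":-0.4,"roll":-0.06},{"claw":0.5,"dx":0.37,"dy":-0.7,"roll":-0.061},{"claw":0.5,"dx":0.37,"dy":-0.7,"roll":-0.061},{"claw":0.5,"dx":0.37,"dy":-0.7,"roll":-0.061},{"claw":0.5,"dx":0.37,"dy":-0.7,"roll":-0.061},{"claw":0.5,"dx":0.37,"dy":-0.7,"roll":-0.061},{"claw":0.5,"dx":0.37,"dy":-0.7,"roll":-0.061},{"claw":0.5,"dx":0.37,"dy":-0.7,"roll":-0.061},{"claw":0.5,"dx":0.37,"dy":-0.7,"roll":-0.061},{"claw":0.5,"dx":0.37,"dy":-0.7,"roll":-0.061},{"claw":0.5,"dx":0.37,"dy":-0.7,"roll":-0.061},{"claw":0.5,"dx":0.2,"dy":-0.4,"roll":-0.061},{"claw":0.5}]'
python3 - <<'E'
from h import *
s=manip.sense();R=s["ee_rot"];print(np.degrees(np.arctan2(R[1,0],R[0,0])),s["opening"],manip.get_image("wrist")["hand_eye"])
E
```

```text
64.34311789105082 0.08545862278516096 [[ 9.99999131e-01  1.20013469e-03 -5.45851878e-04 -2.92490602e-04]
 [-1.01023307e-03  9.63509629e-01  2.67671764e-01 -6.86290363e-02]
 [ 8.47175710e-04 -2.67670980e-01  9.63510004e-01 -1.43721867e-01]
 [ 0.00000000e+00  0.00000000e+00  0.00000000e+00  1.00000000e+00]]invalid input at $[0]: expected keys claw, dx, dy, dz, roll
```

```bash
python3 -m inch '[{"claw":0.5,"dx":0.2,"dy":-0.4,"dz":0,"roll":-0.06},{"claw":0.5,"dx":0.37,"dy":-0.7,"dz":0,"roll":-0.061},{"claw":0.5,"dx":0.37,"dy":-0.7,"dz":0,"roll":-0.061},{"claw":0.5,"dx":0.37,"dy":-0.7,"dz":0,"roll":-0.061},{"claw":0.5,"dx":0.37,"dy":-0.7,"dz":0,"roll":-0.061},{"claw":0.5,"dx":0.37,"dy":-0.7,"dz":0,"roll":-0.061},{"claw":0.5,"dx":0.37,"dy":-0.7,"dz":0,"roll":-0.061},{"claw":0.5,"dx":0.37,"dy":-0.7,"dz":0,"roll":-0.061},{"claw":0.5,"dx":0.37,"dy":-0.7,"dz":0,"roll":-0.061},{"claw":0.5,"dx":0.37,"dy":-0.7,"dz":0,"roll":-0.061},{"claw":0.5,"dx":0.37,"dy":-0.7,"dz":0,"roll":-0.061},{"claw":0.5,"dx":0.2,"dy":-0.4,"dz":0,"roll":-0.061},{"claw":0.5,"dx":0,"dy":0,"dz":0,"roll":0}]'
cat >> h.py <<'E'
H=np.array([.5663,.0229])
def st(tgt=None):
    s=manip.sense();R=s["ee_rot"];p=s["tcp_pos"];q=p[:2]-H
    print("t",round(s["clock"],2),"tcp",p.round(4),"yaw",np.degrees(np.arctan2(R[1,0],R[0,0])).round(1),"open",round(s["opening"],4),"F",s["wrist_force"].round(1),"r",np.hypot(*q).round(4),"ang",np.degrees(np.arctan2(q[1],q[0])).round(1))
    return s
E
python3 -c "from h import *;st()"
```

```text
clock: 1.23
tcp_pos: [0.476, 0.1544, 0.2262]
ee_rot: [[0.864, 0.504, -0.004], [0.504, -0.864, -0.002], [-0.004, -0.001, -1.0]]
wrist_force: [-0.2, 0.4, 0.2]
opening: 0.0427
t 1.23 tcp [0.476  0.1544 0.2262] yaw 30.2 open 0.0427 F [-0.2  0.4  0.2] r 0.1595 ang 124.5
```

```bash
python3 -m inch '[{"claw":0.5,"dx":0.2,"dy":-0.16,"dz":-0.5,"roll":0.02},{"claw":0.5,"dx":0.2,"dy":-0.16,"dz":-0.6,"roll":0},{"claw":0.5,"dx":0,"dy":0,"dz":-0.6,"roll":0},{"claw":0.5,"dx":0,"dy":0,"dz":0,"roll":0}]'
python3 - <<'E'
from h import *
s=st();d=manip.get_image("wrist");cv2.imwrite("pics/w1.png",d["frame"])
he=np.array(d["hand_eye"])
# paddle ends as predicted
for X in ([.4873,.1523,.08],[.5116,.1111,.08]):
    pt=s["ee_rot"].T@(np.array(X)-s["tcp_pos"]);pc=he[:3,:3].T@(pt-he[:3,3]);print(d["fx"]*pc[0]/pc[2]+d["cx"],d["fy"]*pc[1]/pc[2]+d["cy"])
E
```

```text
clock: 1.57
tcp_pos: [0.4983, 0.1371, 0.1412]
ee_rot: [[0.857, 0.516, 0.002], [0.516, -0.857, 0.0], [0.002, 0.001, -1.0]]
wrist_force: [-1.6, 0.1, -1.2]
opening: 0.0424
t 1.57 tcp [0.4983 0.1371 0.1412] yaw 31.0 open 0.0424 F [-1.6  0.1 -1.2] r 0.1329 ang 120.7
275.68864782680265 199.32739697235462
275.1075518290881 264.18173922332045
```

View pics/w1.png

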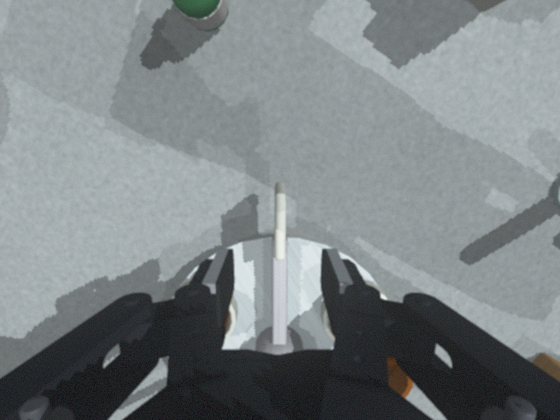

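```bash
python3 -m inch '[{"claw":0.5,"dx":-0.03,"dy":0.03,"dz":-0.5,"roll":0},{"claw":0.5,"dx":0,"dy":0,"dz":-0.6,"roll":0},{"claw":0.5,"dx":0,"dy":0,"dz":-0.6,"roll":0},{"claw":0.5,"dx":0,"dy":0,"dz":-0.2,"roll":0},{"claw":0.5,"dx":0,"dy":0,"dz":0,"roll":0}]'
python3 - <<'E'
from h import *
st()
E
```

```text
clock: 2.03
tcp_pos: [0.5037, 0.1438, 0.0571]
ee_rot: [[0.853, 0.521, 0.019], [0.521, -0.854, 0.003], [0.018, 0.007, -1.0]]
wrist_force: [0.1, 0.1, 1.2]
opening: 0.0427
t 2.03 tcp [0.5037 0.1438 0.0571] yaw 31.4 open 0.0427 F [0.1 0.1 1.2] r 0.1361 ang 117.4
```

```bash
cat > arc.py <<'E'
import sys
from h import *
s=st();R=s["ee_rot"];p=s["tcp_pos"]
a1,step=float(sys.argv[1]),float(sys.argv[2]);off=float(sys.argv[3]) if len(sys.argv)>3 else 31.4-117.4
q=p[:2]-H;a0=np.degrees(np.arctan2(q[1],q[0]));n=max(1,round(abs(a1-a0)/step))
y=np.degrees(np.arctan2(R[1,0],R[0,0]))
prev=p[:2]
for a in np.linspace(a0,a1,n+1)[1:]:
    t=H+.135*np.array([np.cos(np.radians(a)),np.sin(np.radians(a))]);e=(t-prev)/.05;prev=t;print(round(a,1),e.round(2),end="; ")
print("roll tot deg",a1+off-y,"per row share",(a1+off-y)/n/45, "dz share",(.05-p[2])/.05)
E
python3 arc.py 60 4
```

```text
t 2.03 tcp [0.5037 0.1438 0.0571] yaw 31.4 open 0.0427 F [0.1 0.1 1.2] r 0.1361 ang 117.4
113.3 [0.18 0.06]; 109.2 [0.18 0.07]; 105.1 [0.18 0.06]; 101.0 [0.19 0.04]; 96.9 [0.19 0.03]; 92.8 [0.19 0.02]; 88.7 [0.19 0.  ]; 84.6 [ 0.19 -0.01]; 80.5 [ 0.19 -0.03]; 76.4 [ 0.19 -0.04]; 72.3 [ 0.19 -0.05]; 68.2 [ 0.18 -0.07]; 64.1 [ 0.18 -0.08]; 60.0 [ 0.17 -0.09]; roll tot deg -57.398769175617446 per row share -0.09110915742161499 dz share -0.14270276665414916
```

```bash
python3 -m inch '[{"claw":0.5,"dx":0.1,"dy":0.03,"dz":-0.14,"roll":-0.05},{"claw":0.5,"dx":0.18,"dy":0.06,"dz":-0.04,"roll":-0.09},{"claw":0.5,"dx":0.18,"dy":0.06,"dz":0,"roll":-0.09},{"claw":0.5,"dx":0.19,"dy":0.05,"dz":0,"roll":-0.09},{"claw":0.5,"dx":0.19,"dy":0.04,"dz":0,"roll":-0.09},{"claw":0.5,"dx":0.19,"dy":0.02,"dz":0,"roll":-0.09},{"claw":0.5,"dx":0.19,"dy":0.01,"dz":0,"roll":-0.09}]'
python3 arc.py 60 4
```

```text
clock: 2.62
tcp_pos: [0.5689, 0.1621, 0.0628]
ee_rot: [[0.997, 0.072, 0.022], [0.072, -0.997, -0.006], [0.022, 0.007, -1.0]]
wrist_force: [-1.5, 0.1, -0.9]
opening: 0.0427
t 2.62 tcp [0.5689 0.1621 0.0628] yaw 4.1 open 0.0427 F [-1.5  0.1 -0.9] r 0.1392 ang 88.9
84.8 [ 0.19 -0.09]; 80.7 [ 0.19 -0.02]; 76.5 [ 0.19 -0.04]; 72.4 [ 0.19 -0.05]; 68.3 [ 0.18 -0.07]; 64.1 [ 0.18 -0.08]; 60.0 [ 0.17 -0.09]; roll tot deg -30.11839651985517 per row share -0.09561395720588944 dz share -0.2561504635515685
```

```bash
python3 -m inch '[{"claw":0.5,"dx":0.05,"dy":-0.04,"dz":-0.25,"roll":-0.05},{"claw":0.5,"dx":0.15,"dy":-0.05,"dz":-0.1,"roll":-0.09},{"claw":0.5,"dx":0.19,"dy":-0.05,"dz":0,"roll":-0.09},{"claw":0.5,"dx":0.19,"dy":-0.05,"dz":0,"roll":-0.09},{"claw":0.5,"dx":0.16,"dy":-0.07,"dz":0,"roll":-0.09},{"claw":0.5,"dx":0,"dy":0,"dz":0,"roll":0}]'
python3 arc.py 45 4
python3 - <<'E'
from h import *
for n in("top","scene"):
    d=grab(n);a,b,c,e=(215,110,345,250) if n=="top" else (215,180,335,300)
    cv2.imwrite(f"pics/{n}1.png",cv2.resize(cv2.convertScaleAbs(d["frame"][b:e,a:c],alpha=1.4),None,fx=4.2,fy=4.2,interpolation=cv2.INTER_CUBIC))
E
```

```text
clock: 3.12
tcp_pos: [0.615, 0.154, 0.0626]
ee_rot: [[0.965, -0.261, 0.032], [-0.261, -0.965, -0.012], [0.034, 0.003, -0.999]]
wrist_force: [0.1, 0.2, 0.6]
opening: 0.0428
t 3.12 tcp [0.615  0.154  0.0626] yaw -15.1 open 0.0428 F [0.1 0.2 0.6] r 0.1398 ang 69.6
65.5 [ 0.14 -0.16]; 61.4 [ 0.17 -0.09]; 57.3 [ 0.17 -0.1 ]; 53.2 [ 0.16 -0.11]; 49.1 [ 0.15 -0.12]; 45.0 [ 0.14 -0.13]; roll tot deg -25.856565365418568 per row share -0.09576505690895766 dz share -0.251503677012023
```

View pics/top1.png

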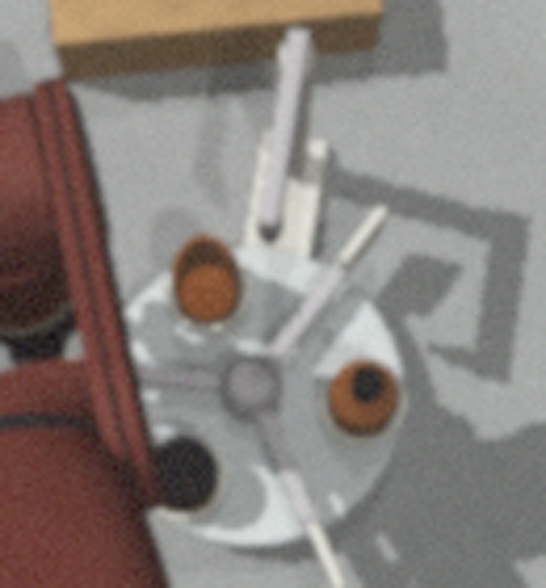

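View pics/scene1.png

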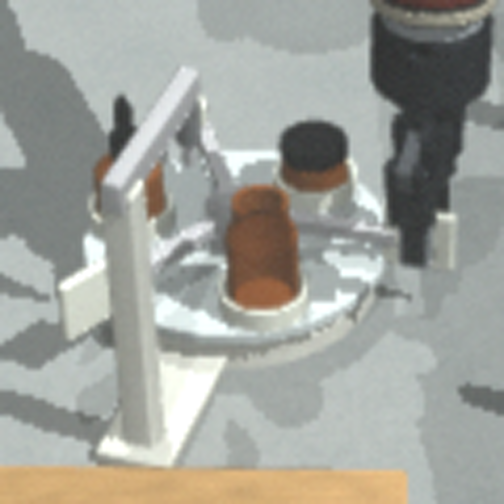

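```bash
cat >> h.py <<'E'
def crep(l):
    import pickle
    d=pickle.load(open("top.pkl","rb"))
    for n,u,v,z in l:
        p=ray_plane(d,u/4.2+215-.4,v/4.2+110-.4,z);q=p[:2]-H;print(n,p.round(4),"r",np.hypot(*q).round(4),"ang",np.degrees(np.arctan2(q[1],q[0])).round(1))
E
python3 -c "
from h import *
crep([('mouth',204,258,.121),('padTo',382,207,.08),('padTi',345,262,.08),('drop',368,386,.14)])"
```

```text
mouth [0.6448 0.0452 0.121 ] r 0.0816 ang 15.9
padTo [ 0.681  -0.0815  0.08  ] r 0.1551 ang -42.3
padTi [ 0.6442 -0.0513  0.08  ] r 0.1076 ang -43.6
drop [ 0.5424 -0.0512  0.14  ] r 0.0778 ang -107.9
```

```bash
python3 -m inch '[{"claw":0.5,"dx":0.05,"dy":-0.08,"dz":-0.25,"roll":-0.05},{"claw":0.5,"dx":0.14,"dy":-0.11,"dz":-0.1,"roll":-0.09},{"claw":0.5,"dx":0.15,"dy":-0.11,"dz":-0.02,"roll":-0.09},{"claw":0.5,"dx":0.15,"dy":-0.11,"dz":-0.02,"roll":-0.09},{"claw":0.5,"dx":0.13,"dy":-0.11,"dz":0,"roll":-0.09},{"claw":0.5,"dx":0,"dy":0,"dz":0,"roll":0}]'
python3 arc.py 38 4
python3 - <<'E'
from h import *
for n in("top","scene"):
    d=grab(n);a,b,c,e=(215,110,345,250) if n=="top" else (215,180,335,300)
    cv2.imwrite(f"pics/{n}2.png",cv2.resize(cv2.convertScaleAbs(d["frame"][b:e,a:c],alpha=1.4),None,fx=4.2,fy=4.2,interpolation=cv2.INTER_CUBIC))
E
```

```text
clock: 3.72
tcp_pos: [0.6442, 0.1329, 0.0495]
ee_rot: [[0.837, -0.546, 0.029], [-0.546, -0.837, -0.019], [0.034, -0.0, -0.999]]
wrist_force: [0.2, -0.8, 0.8]
opening: 0.043
t 3.72 tcp [0.6442 0.1329 0.0495] yaw -33.1 open 0.043 F [ 0.2 -0.8  0.8] r 0.1348 ang 54.7
50.5 [ 0.16 -0.12]; 46.3 [ 0.15 -0.13]; 42.2 [ 0.14 -0.14]; 38.0 [ 0.13 -0.15]; roll tot deg -14.875212931379032 per row share -0.08264007184099462 dz share 0.009816465731573853
```

View pics/top2.png

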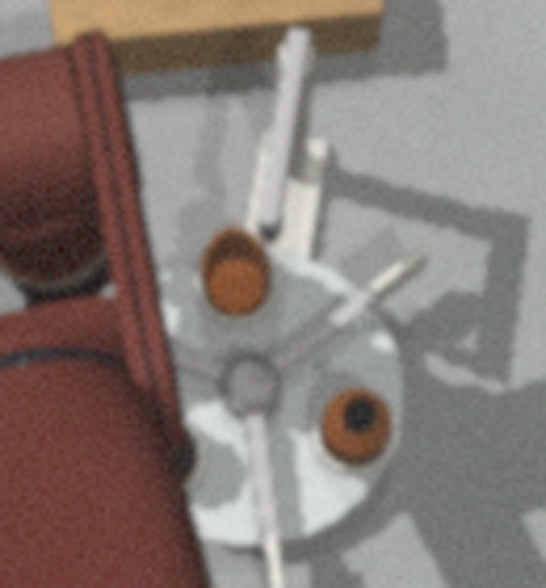

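View pics/scene2.png

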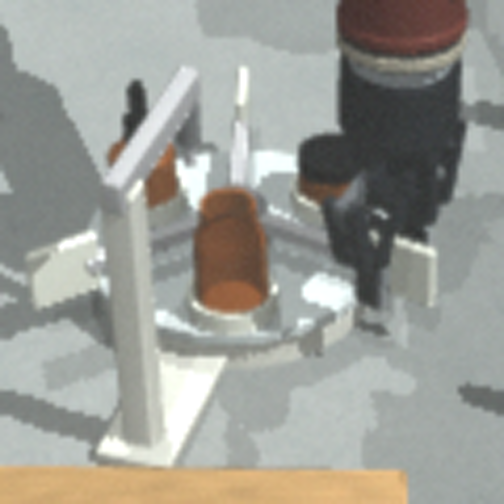

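```bash
python3 -c "
from h import *
crep([('mouth',231,250,.121),('padTo',422,258,.08),('padTi',370,299,.08),('padRo',278,587,.08),('drop',358,415,.14)])"
python3 - <<'E'
from h import *
import pickle
# nozzle close view in scene: predicted tip
d=pickle.load(open("scene.pkl","rb"))
for z in (.15,.194,.121,.216):
  for a in (-15,):
    X=[H[0]+.078*np.cos(np.radians(a)),H[1]+.078*np.sin(np.radians(a)),z]
    u,v=proj(d,X);print(z,(u-215+.4)*4.2,(v-180+.4)*4.2)
f=cv2.convertScaleAbs(d["frame"][190:240,240:290],alpha=1.5);cv2.imwrite("pics/noz.png",cv2.resize(f,None,fx=12,fy=12,interpolation=cv2.INTER_CUBIC))
E
```

```text
mouth [0.6484 0.0268 0.121 ] r 0.0822 ang 2.7
padTo [ 0.6414 -0.1045  0.08  ] r 0.1479 ang -59.5
padTi [ 0.616  -0.0653  0.08  ] r 0.1013 ang -60.6
padRo [0.4261 0.019  0.08  ] r 0.1402 ang -178.4
drop [ 0.5242 -0.0425  0.14  ] r 0.0778 ang -122.7
0.15 188.59923558310416 162.36270425768086
0.194 184.67577647359383 104.17479003887117
0.121 191.09490174289232 199.37535161075968
0.216 182.64920134318535 74.11912320132744
```

View pics/noz.png

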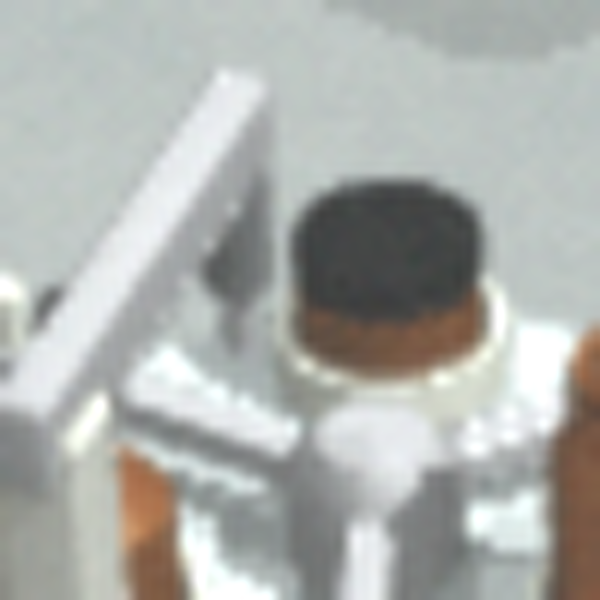

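```bash
python3 -m inch '[{"claw":0.5,"dx":0.06,"dy":-0.05,"dz":0,"roll":-0.05},{"claw":0.5,"dx":0.1,"dy":-0.09,"dz":0,"roll":-0.06},{"claw":0.5,"dx":0.1,"dy":-0.1,"dz":0,"roll":-0.06},{"claw":0.5,"dx":0.08,"dy":-0.08,"dz":0,"roll":-0.05},{"claw":0.5,"dx":0,"dy":0,"dz":0,"roll":0},{"claw":0.5,"dx":0,"dy":0,"dz":0,"roll":0}]'
python3 arc.py 38 4
python3 - <<'E'
from h import *
for n in("top","scene"):
    d=grab(n);a,b,c,e=(215,110,345,250) if n=="top" else (215,180,335,300)
    cv2.imwrite(f"pics/{n}3.png",cv2.resize(cv2.convertScaleAbs(d["frame"][b:e,a:c],alpha=1.4),None,fx=4.2,fy=4.2,interpolation=cv2.INTER_CUBIC))
E
```

```text
clock: 4.32
tcp_pos: [0.6563, 0.1217, 0.0508]
ee_rot: [[0.743, -0.668, 0.022], [-0.668, -0.744, -0.02], [0.03, 0.0, -1.0]]
wrist_force: [0.7, 0.1, 0.0]
opening: 0.0424
t 4.32 tcp [0.6563 0.1217 0.0508] yaw -41.9 open 0.0424 F [0.7 0.1 0. ] r 0.1337 ang 47.7
42.8 [ 0.18 -0.14]; 38.0 [ 0.15 -0.17]; roll tot deg -6.056796903977329 per row share -0.06729774337752588 dz share -0.016209434064753392
```

View pics/top3.png

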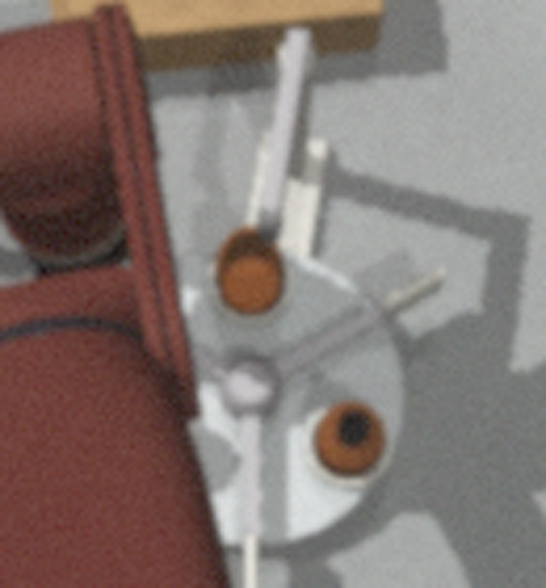

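View pics/scene3.png

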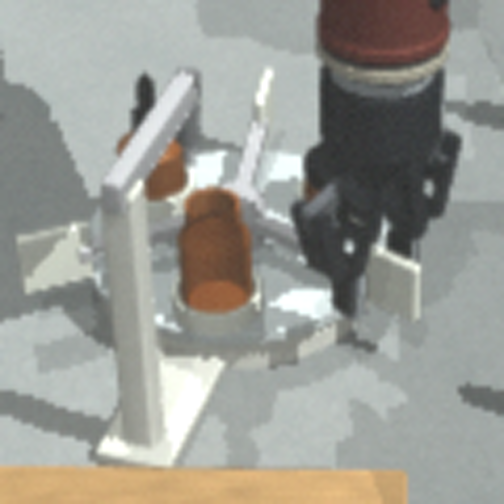

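```bash
python3 -c "
from h import *
crep([('mouth',247,250,.121),('padTo',440,272,.08),('padTi',390,304,.08),('padRo',250,587,.08),('drop',351,428,.14)])"
python3 -m inch '[{"claw":0.5,"dx":0.05,"dy":-0.05,"dz":0,"roll":-0.05},{"claw":0.5,"dx":0.1,"dy":-0.11,"dz":0,"roll":-0.06},{"claw":0.5,"dx":0.1,"dy":-0.11,"dz":0,"roll":-0.06},{"claw":0.5,"dx":0.04,"dy":-0.04,"dz":0,"roll":-0.02},{"claw":0.5,"dx":0,"dy":0,"dz":0,"roll":0},{"claw":0.5,"dx":0,"dy":0,"dz":0,"roll":0}]'
python3 arc.py 38 4
python3 - <<'E'
from h import *
for n in("top","scene"):
    d=grab(n);a,b,c,e=(215,110,345,250) if n=="top" else (215,180,335,300)
    cv2.imwrite(f"pics/{n}4.png",cv2.resize(cv2.convertScaleAbs(d["frame"][b:e,a:c],alpha=1.4),None,fx=4.2,fy=4.2,interpolation=cv2.INTER_CUBIC))
E
```

```text
mouth [0.6472 0.0162 0.121 ] r 0.0812 ang -4.8
padTo [ 0.6301 -0.1156  0.08  ] r 0.1525 ang -65.3
padTi [ 0.6111 -0.0785  0.08  ] r 0.1109 ang -66.2
padRo [0.4281 0.0375 0.08  ] r 0.139 ang 174.0
drop [ 0.5163 -0.0371  0.14  ] r 0.0781 ang -129.8
clock: 4.92
tcp_pos: [0.6681, 0.1089, 0.0508]
ee_rot: [[0.64, -0.768, 0.016], [-0.768, -0.64, -0.022], [0.027, 0.002, -1.0]]
wrist_force: [0.8, -0.4, 0.1]
opening: 0.0428
t 4.92 tcp [0.6681 0.1089 0.0508] yaw -50.2 open 0.0428 F [ 0.8 -0.4  0.1] r 0.1333 ang 40.2
38.0 [ 0.09 -0.06]; roll tot deg 2.192158189715393 per row share 0.04871462643811984 dz share -0.01668488984080896
```

View pics/top4.png

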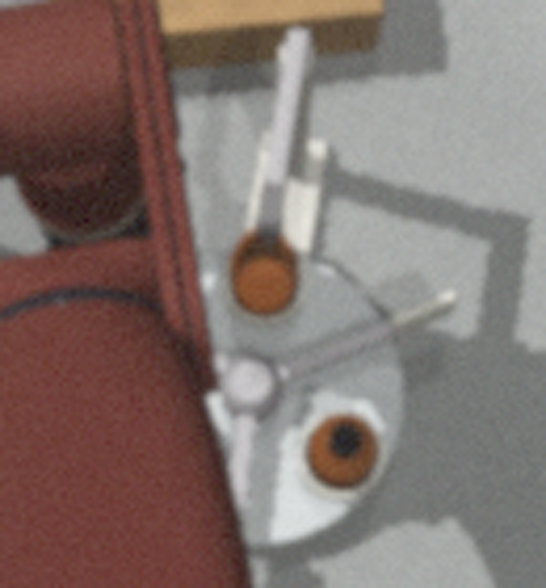

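View pics/scene4.png

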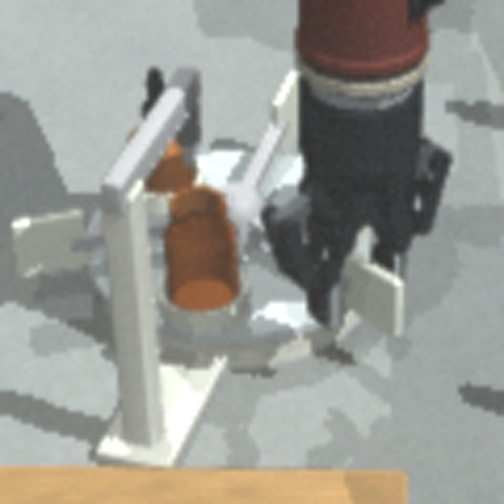

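```bash
cat > zoom.py <<'E'
import sys
from h import *
k=sys.argv[1]
ims=[]
for n,(a,b,c,e) in {"top":(262,152,302,192),"scene":(240,205,280,245)}.items():
    d=grab(n)
    f=np.mean([d["frame"].astype(float)]+[grab(n)["frame"] for _ in range(3)],0)
    f=cv2.convertScaleAbs(f[b:e,a:c],alpha=1.5);f=cv2.resize(f,None,fx=10,fy=10,interpolation=cv2.INTER_CUBIC)
    for z,col in((.121,(0,255,0)),(.15,(255,0,255))):
        X=[H[0]+.078*np.cos(np.radians(-15)),H[1]+.078*np.sin(np.radians(-15)),z];u,v=proj(d,X)
        cv2.drawMarker(f,(int((u-a+.5)*10),int((v-b+.5)*10)),col,0,14,1)
    ims.append(f)
cv2.imwrite(f"pics/zoom{k}.png",np.hstack(ims))
E
python3 zoom.py a; python3 -c "
from h import *
crep([('mouth',264,251,.121),('padTo',453,297,.08),('padTi',397,324,.08),('drop',346,440,.14)])"
```

```text
mouth [0.6453 0.005  0.121 ] r 0.081 ang -12.8
padTo [ 0.6114 -0.1222  0.08  ] r 0.1519 ang -72.7
padTi [ 0.5965 -0.0816  0.08  ] r 0.1087 ang -73.9
drop [ 0.5089 -0.033   0.14  ] r 0.0801 ang -135.8
```

View pics/zooma.png

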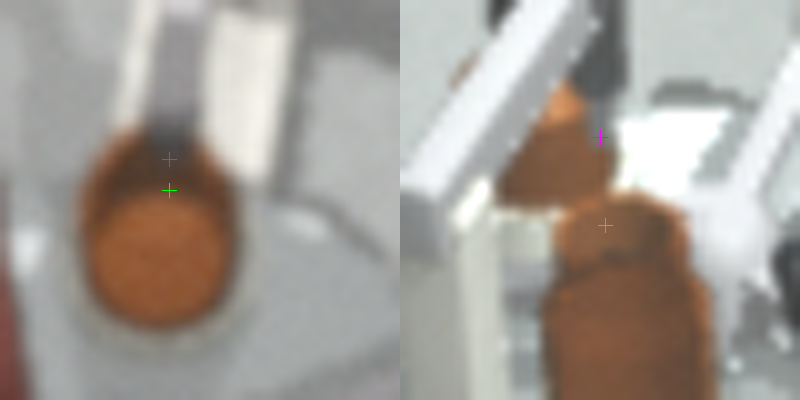

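```bash
python3 -m inch '[{"claw":0.5,"dx":0.04,"dy":-0.05,"dz":0,"roll":-0.02},{"claw":0.5,"dx":0.05,"dy":-0.06,"dz":0,"roll":-0.02},{"claw":0.5,"dx":0,"dy":0,"dz":0,"roll":0},{"claw":0.5,"dx":0,"dy":0,"dz":0,"roll":0}]'
python3 arc.py 38 4; python3 zoom.py b
```

```text
clock: 5.75
tcp_pos: [0.6728, 0.1035, 0.0508]
ee_rot: [[0.612, -0.791, 0.014], [-0.791, -0.612, -0.021], [0.025, 0.002, -1.0]]
wrist_force: [-0.0, 0.8, -0.0]
opening: 0.0429
t 5.75 tcp [0.6728 0.1035 0.0508] yaw -52.3 open 0.0429 F [-0.   0.8 -0. ] r 0.1336 ang 37.1
38.0 [-0.    0.05]; roll tot deg 4.26145710522615 per row share 0.09469904678280333 dz share -0.015365336303419519
```

View pics/zoomb.png

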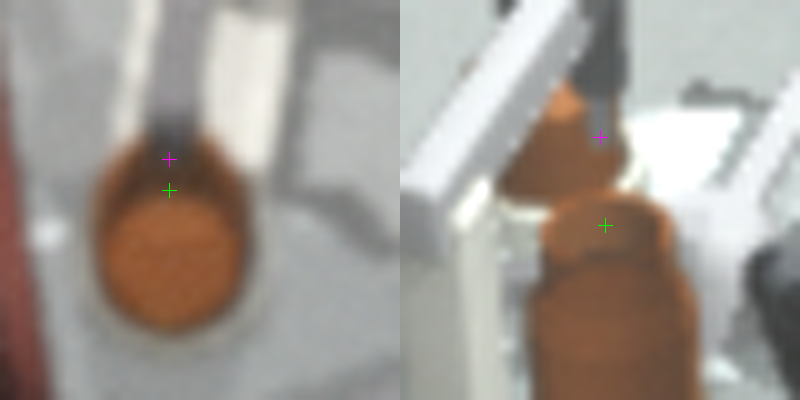

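```bash
python3 -m inch '[{"claw":0.5,"dx":-0.05,"dy":0.07,"dz":0,"roll":0},{"claw":0.5,"dx":-0.07,"dy":0.08,"dz":0,"roll":0},{"claw":0.5,"dx":0,"dy":0,"dz":0.3,"roll":0},{"claw":0.5,"dx":0,"dy":0,"dz":0.6,"roll":0},{"claw":0.5,"dx":0,"dy":0,"dz":0.7,"roll":0},{"claw":0.5,"dx":0,"dy":0.2,"dz":0.7,"roll":0},{"claw":0.5,"dx":-0.2,"dy":0.5,"dz":0.7,"roll":0},{"claw":0.5,"dx":-0.2,"dy":0.7,"dz":0.3,"roll":0},{"claw":0.5,"dx":-0.2,"dy":0.7,"dz":0,"roll":0},{"claw":0.5,"dx":-0.2,"dy":0.7,"dz":0,"roll":0},{"claw":0,"dx":-0.2,"dy":0.7,"dz":0,"roll":0},{"claw":0,"dx":0,"dy":0,"dz":0,"roll":0}]'
python3 zoom.py c; python3 - <<'E'
from h import *
st();d=grab("top");cv2.imwrite("pics/top5.png",d["frame"])
E
```

```text
clock: 7.15
tcp_pos: [0.611, 0.2912, 0.2341]
ee_rot: [[0.608, -0.794, 0.021], [-0.793, -0.608, -0.016], [0.026, -0.007, -1.0]]
wrist_force: [0.4, 0.5, -0.0]
opening: 0.0196
t 7.55 tcp [0.6137 0.283  0.2313] yaw -53.0 open 0.0004 F [-0.5 -0.5 -0.6] r 0.2644 ang 79.7
```

View pics/zoomc.png

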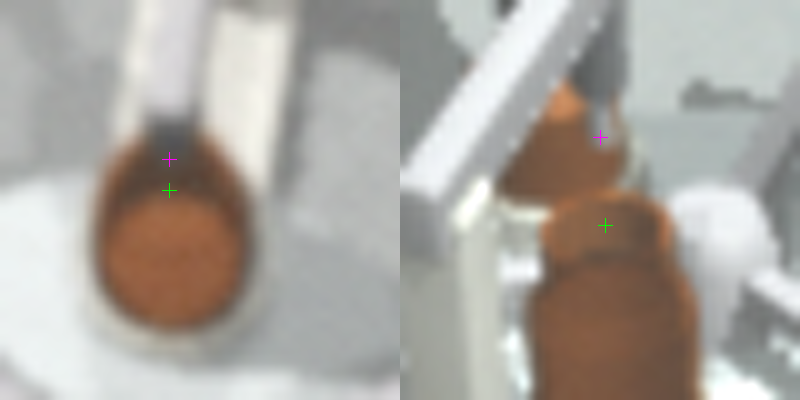

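View pics/top5.png

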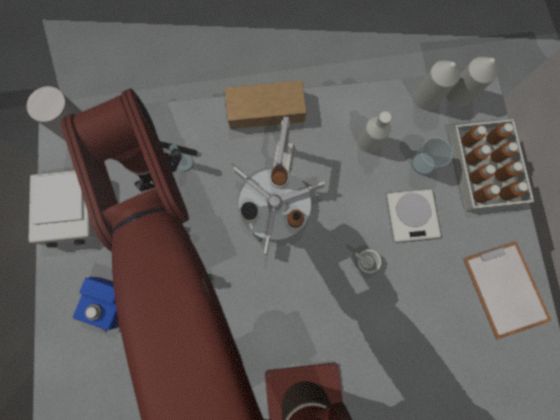

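The nozzle tip lies at the mouth's centre in both views (top col ~172 vs 172, scene col ~600–605 vs 607), and nothing shifted on withdrawal. Now the pump button.

```bash
python3 -m inch '[{"claw":0,"dx":-0.3,"dy":0.3,"dz":0,"roll":0.1},{"claw":0,"dx":-0.5,"dy":0.5,"dz":0,"roll":0.15},{"claw":0,"dx":-0.5,"dy":0.5,"dz":0,"roll":0.15},{"claw":0,"dx":-0.5,"dy":0.5,"dz":0,"roll":0.15},{"claw":0,"dx":-0.4,"dy":0.4,"dz":0,"roll":0.15},{"claw":0,"dx":-0.2,"dy":0.2,"dz":-0.3,"roll":0.1},{"claw":0,"dx":0,"dy":0,"dz":-0.3,"roll":0},{"claw":0,"dx":0,"dy":0,"dz":0,"roll":0},{"claw":0,"dx":0,"dy":0,"dz":0,"roll":0}]'
cat > wr.py <<'E'
import sys
from h import *
s=st();d=manip.get_image("wrist");cv2.imwrite(f"pics/{sys.argv[1]}.png",d["frame"])
he=np.array(d["hand_eye"]);R=s["ee_rot"]
Z=d["range_z"]
def w(u,v,z):
    r=R@he[:3,:3]@np.array([(u-d["cx"])/d["fx"],(v-d["cy"])/d["fy"],1]);c=R@he[:3,3]+s["tcp_pos"];return c+r*(z-c[2])/r[2]
X=np.array([.4846,.4125,.087]);pc=he[:3,:3].T@(R.T@(X-s["tcp_pos"])-he[:3,3]);print(d["fx"]*pc[0]/pc[2]+d["cx"],d["fy"]*pc[1]/pc[2]+d["cy"])
vv,uu=np.mgrid[:420,:560]
P=np.stack([(uu-d["cx"])/d["fx"]*Z,(vv-d["cy"])/d["fy"]*Z,Z],-1)@he[:3,:3].T+he[:3,3]
W=P@R.T+s["tcp_pos"]
b=(Z>0)&(W[...,2]>.08)&(W[...,2]<.094)&(np.hypot(W[...,0]-.485,W[...,1]-.412)<.03)
print(b.sum(),np.median(W[b],0),uu[b].mean(),vv[b].mean())
np.save("W.npy",W)
E
python3 wr.py w2
```

```text
clock: 8.35
tcp_pos: [0.4924, 0.3994, 0.1995]
ee_rot: [[0.961, -0.275, 0.027], [-0.275, -0.961, -0.006], [0.028, -0.002, -1.0]]
wrist_force: [0.1, -0.4, -0.3]
opening: 0.0002
t 8.35 tcp [0.4924 0.3994 0.1995] yaw -16.0 open 0.0002 F [ 0.1 -0.4 -0.3] r 0.3837 ang 101.1
261.21488110819615 193.97733865652737
850 [0.48357559 0.41724669 0.08795528] 258.43176470588236 189.15529411764706
```

View pics/w2.png

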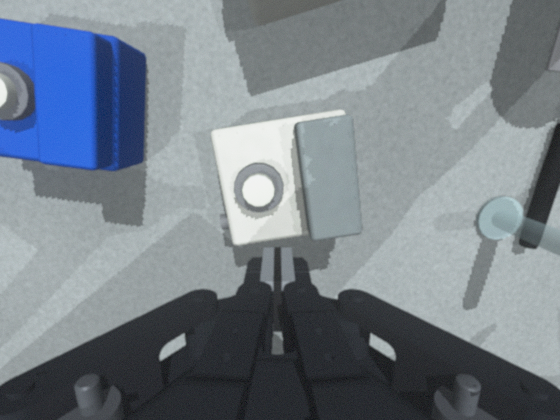

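The wrist view shows the white pump's button at (258,190) and the blue look-alike at far left (5,95). The button is at (0.4835, 0.4165, 0.088).

```bash
python3 -m inch '[{"claw":0,"dx":-0.09,"dy":0.17,"dz":-0.3,"roll":0},{"claw":0,"dx":-0.09,"dy":0.17,"dz":-0.5,"roll":0},{"claw":0,"dx":0,"dy":0,"dz":-0.5,"roll":0},{"claw":0,"dx":0,"dy":0,"dz":-0.3,"roll":0},{"claw":0,"dx":0,"dy":0,"dz":0,"roll":0},{"claw":0,"dx":0,"dy":0,"dz":0,"roll":0}]'
python3 wr.py w3
```

```text
clock: 8.9
tcp_pos: [0.4877, 0.4164, 0.118]
ee_rot: [[0.958, -0.286, 0.033], [-0.286, -0.958, -0.002], [0.032, -0.008, -0.999]]
wrist_force: [0.0, 0.2, 0.5]
opening: -0.0001
t 8.9 tcp [0.4877 0.4164 0.118 ] yaw -16.6 open -0.0001 F [0.  0.2 0.5] r 0.4013 ang 101.3
273.7366642776494 248.05769534537254
1219 [0.48369801 0.42105208 0.08780989] 268.0180475799836 235.7940935192781
```

```bash
python3 -m inch '[{"claw":0,"dx":-0.1,"dy":0.04,"dz":-0.2,"roll":0},{"claw":0,"dx":-0.03,"dy":0,"dz":-0.2,"roll":0},{"claw":0,"dx":0,"dy":0,"dz":-0.1,"roll":0},{"claw":0,"dx":0,"dy":0,"dz":0,"roll":0},{"claw":0,"dx":0,"dy":0,"dz":0,"roll":0}]'
python3 wr.py w4
```

```text
clock: 9.37
tcp_pos: [0.4828, 0.4197, 0.0946]
ee_rot: [[0.957, -0.287, 0.038], [-0.287, -0.958, 0.002], [0.036, -0.013, -0.999]]
wrist_force: [-0.4, 0.6, -0.0]
opening: 0.0002
t 9.37 tcp [0.4828 0.4197 0.0946] yaw -16.7 open 0.0002 F [-0.4  0.6 -0. ] r 0.4055 ang 101.9
285.1549989912007 267.77822850337475
628 [0.48750482 0.42642393 0.08700991] 281.4299363057325 244.5684713375796
```

View pics/w4.png

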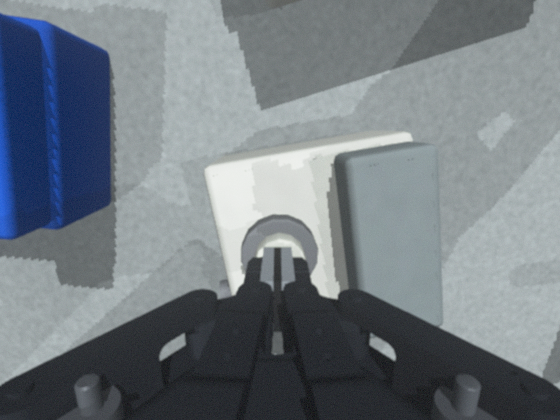

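```bash
python3 -m inch '[{"claw":0,"dx":0,"dy":-0.02,"dz":-0.1,"roll":0},{"claw":0,"dx":0,"dy":0,"dz":-0.1,"roll":0},{"claw":0,"dx":0,"dy":0,"dz":-0.06,"roll":0},{"claw":0,"dx":0,"dy":0,"dz":-0.04,"roll":0}]'
python3 -m inch '[{"claw":0,"dx":0,"dy":0,"dz":-0.06,"roll":0},{"claw":0,"dx":0,"dy":0,"dz":-0.06,"roll":0}]'
```

```text
clock: 9.75
tcp_pos: [0.4841, 0.4194, 0.081]
ee_rot: [[0.957, -0.287, 0.041], [-0.288, -0.958, 0.004], [0.038, -0.016, -0.999]]
wrist_force: [-3.4, -0.9, 11.2]
opening: 0.0005
clock: 9.92
tcp_pos: [0.4843, 0.4196, 0.0807]
ee_rot: [[0.957, -0.287, 0.041], [-0.287, -0.958, 0.003], [0.038, -0.015, -0.999]]
wrist_force: [-11.2, -8.1, 24.5]
opening: 0.0002
```

The button is bottomed: z stopped at 0.081 with force rising to 24 N. Releasing and retreating.

```bash
python3 -m inch '[{"claw":0,"dx":0,"dy":0,"dz":0.2,"roll":0},{"claw":0,"dx":0,"dy":0,"dz":0.5,"roll":0},{"claw":0,"dx":0,"dy":0,"dz":0.6,"roll":0},{"claw":0,"dx":0,"dy":0,"dz":0.6,"roll":0},{"claw":0,"dx":-0.2,"dy":0.2,"dz":0.6,"roll":0},{"claw":0,"dx":-0.6,"dy":0.5,"dz":0.5,"roll":0},{"claw":0,"dx":-0.6,"dy":0.5,"dz":0.2,"roll":0},{"claw":0,"dx":-0.6,"dy":0.5,"dz":0,"roll":0},{"claw":0,"dx":-0.3,"dy":0.3,"dz":0,"roll":0},{"claw":0,"dx":0,"dy":0,"dz":0,"roll":0},{"claw":0,"dx":0,"dy":0,"dz":0,"roll":0}]'
python3 zoom.py d; python3 - <<'E'
from h import *
st();d=grab("top");cv2.imwrite("pics/top6.png",d["frame"]);W=cloud(d)
b=(np.hypot(W[...,0]-.4846,W[...,1]-.414)<.010);print(b.sum(),np.median(W[b],0))
E
```

```text
clock: 10.83
tcp_pos: [0.3679, 0.5201, 0.2494]
ee_rot: [[0.956, -0.291, 0.045], [-0.292, -0.956, 0.009], [0.04, -0.022, -0.999]]
wrist_force: [1.3, -0.8, -0.2]
opening: -0.0003
t 11.23 tcp [0.3695 0.5185 0.2487] yaw -17.2 open -0.0 F [-0.2  0.3  0.4] r 0.5333 ang 111.7
42 [0.4847833  0.41418408 0.08752683]
```

View pics/zoomd.png

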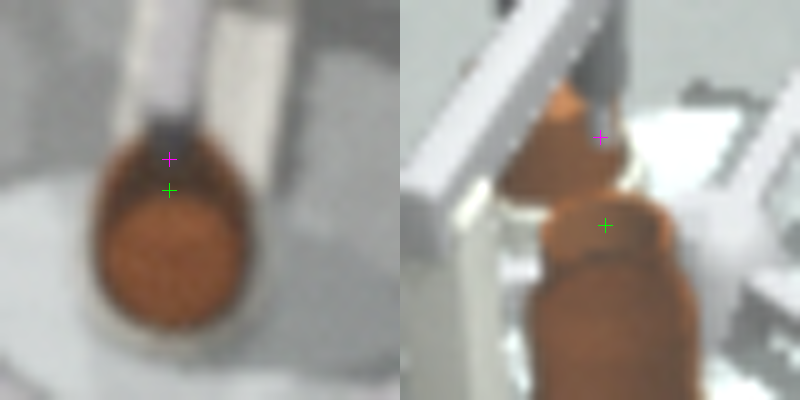

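View pics/top6.png

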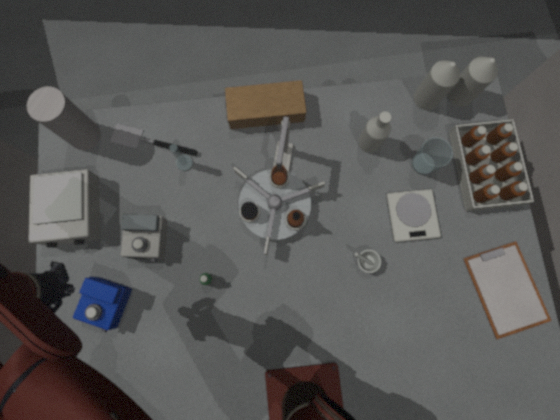

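The bottle is under the nozzle at (279,175), the button is back up at z ≈ 0.0875, the other things are where they were, and the arm is clear.

```bash
python3 -c "
from workcell import manip
print(manip.hand_in())"
```

```text
the job is handed in; nothing more can be done
None
```

I pushed the carousel about 76° clockwise by one paddle until the open bottle stood under the nozzle. I then pressed the white pump's start button to its stop, let it spring back, and handed the job in at about 11 s.

- **Bottle:** after I withdrew, the nozzle tip and mouth centre matched to about 1–2 mm sideways in both the top and scene views. The bottle had not moved after the button press. That figure rests on an estimated nozzle bearing of -15°, good to about 1.5°, or 2 mm.
- **Button:** it stopped with the tool tip at z = 0.081 and about 24 N upward force, then read about 0.0875 again, as before the press.
- **Everything else:** by eye in the last top view, the other things stand where they were. The arm hung clear of everything.
- **Disagreements:**
  - The mouth and paddle readings of the carousel's angle differed by up to 3.5° along the way, so I set the final position on the mouth itself.
  - Single readings of the mouth's distance from the axis came out 1–4 mm over the nominal 78 mm. I put that down to pixel reading and calibration, and did not check it separately.

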